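Fill the specimen tray round the jar and the lamp

TASK

Load the five-compartment steel tray with the four things standing on the bench in front of it, lifting each thing over its lip and setting it down upright, one to a compartment: the beaker between the jar and the spirit lamp that already stand there, the tall brown dropper bottle in the end compartment beside the jar, and the small brown oil bottle in the end compartment beside the lamp; the second jar goes squarely on top of the jar in the tray. Leave the jar and the lamp that are in the tray standing where they are, do not tip or drop anything, do not disturb the timer, the tally counter or the tweezers, and let go of everything at the end.

Things in the scene. Friction and masses are not known exactly. Their poses are not given: they have to be found in the camera images.
- tray: Fixed steel tray, 118 (x) x 424 (y) mm; lip 5 mm thick all round, top 22 mm above bench; floor 4 mm above bench. Dividers (3 mm thick, top at 14 mm) make five compartments in a row, centred at tray y = -168, -84, 0, 84, 168 mm, x = 0, each about 81 (y) x 110 (x) mm inside. Origin: centre of underside, bench level; x away from robot, y to its left, z up; turned up to 7 degrees.
- tray_jar: White-lidded specimen jar that already stands in the tray, in the compartment next to the middle one on one side (left or right varies); loose. Body 47 mm diameter, flat lid 52.6 mm diameter from 50 to 62 mm height. Origin: centre of the underside, z up.
- lamp: Round glass spirit lamp with a wick holder on top, already standing in the tray in the compartment on the other side of the middle one; loose; 70 mm diameter, 80 mm high. Origin: centre of the underside, z up.
- jar: White-lidded specimen jar, the same as the one in the tray, but standing on the open bench in front of the tray at the start. 35 g; body 47 mm diameter, flat lid 52.6 mm diameter from 50 to 62 mm height, where it is gripped. Its flat underside stands steadily on the lid of another such jar. Origin: centre of the underside, z up.
- beaker: Open clear-glass beaker, 52 mm diameter (58 mm over the pouring lip), 70 mm high, 60 g, on the bench in front of the tray at the start; grip it round the outside. Origin: centre of the underside, z up.
- dropper_bottle: The taller brown bottle, with a rubber dropper teat on top: 99 mm high, round body 42 mm diameter up to about 65 mm height, 80 g, on the bench in front of the tray at the start. Origin: centre of the underside, z up.
- oil_bottle: The small brown bottle with a black screw cap (immersion oil): 66 mm high, round body 33 mm diameter up to about 45 mm height, 30 g, on the bench in front of the tray at the start. Origin: centre of the underside, z up.
- timer: Bystander: white lab timer with keys, 72 x 62 x 18 mm, loose on the bench to the right of the work. Origin: centre of the underside.
- tally: Bystander: hand tally counter on a foot, 40 x 50 x 54 mm, loose on the bench to the left of the work. Origin: centre of the underside.
- tweezers: Bystander: steel tweezers, 17 x 127 x 8 mm, lying loose on the bench along y, near the front edge. Origin: centre of the underside.
Mind the look-alikes: they are no part of the job. What is shaped like the tray_jar but blue, purple or red is not meant.

How it is judged:
By the outcome, as a careful person would: the job done as asked, in the order asked, and still so for the second after the job is handed in, with the robot touching nothing.
It also fails if it takes over 96 s, if anything falls off the work surface, if the arm or the gripper's body presses on something with over 40 N, if the wrist force passes 120 N, or if a joint passes its speed limit or range.

ROBOT

A 6-joint arm with a two-finger parallel gripper is mounted at the origin on a cart in front of the work surface, level with it; the furniture and walls round the work are solid. World frame = base frame: x ahead of the robot, y to its left, z up, the work surface at z = 0. Lengths are in mm, angles in rad, forces in N, time in s.
With the tool pointing down it reaches from about 350 to 975 mm from the base axis. Payload 7.1 kg.
Tool frame: the origin (TCP) lies at the very end of the fingers, on their centre line; the grasp point (between the pads) lies 19 mm behind it (ctrl.tcp_to_grasp is the distance from the TCP to the grasp point, in mm); z points along the fingers, x is the direction in which the jaws open and shut, and the axes are right-handed (so a half turn about z gives the same grasp; the last joint's range is limited). The gripper opens to 88 mm and grips with 3 to 60 N. Pads are 20 mm wide; open, the fingers measure 115 mm over their backs; the gripper's body (75 mm by 178 mm) begins 61 mm behind the grasp point.
Start: joints at [1.264, 0.423, 1.63, -0, 1.089, -0.019], TCP at [177.37, 599.287, 222.675] pointing down, gripper open.
Joint ranges: [-3, 3], [-0.9, 2.11], [0.09, 2.58], [-1.31, 4.45], [0.11, 2.69], [-2.54, 2.54]. Speed limits (rad/s): [2.39, 2.39, 3.01, 3.14, 3.14, 3.14].

INTERFACE

Orientations are given as a rotation vector (axis times angle).
In Python, from workcell import get_obs, viewer, ctrl, masks_of gives the robot as it stands. The module is installed in compiled form; this text tells all that it offers.
- The arm moves only by the shell command python3 -m inch 'ROWS'. ROWS is JSON, a list of rows, each an object of numbers: "tx", "ty", "tz": the shift along the tool's x, y, z in cm; "ax", "ay", "az": the turn, a rotation vector about the tool's x, y, z in degrees; "jaw": the opening, from 0 (shut) to 1 (fully open). In form: [{"tx": .., "ty": .., "tz": .., "ax": .., "ay": .., "az": .., "jaw": ..}, ...]. A call has 1 to 12 rows; each row shifts and turns the commanded pose from where the row before left it, along the tool's axes as they then stand; what a row does not reach is not made up. A row lasts 1/8 s, in which the tool goes at most 62.5 mm and 10.7 degrees, less where a joint would pass 70% of its speed; a pose out of reach is approached as far as the arm can. A call is refused whole if a number of a shift passes 6.25 or a number of a turn 10.7, either way. A call with a gripper value outside its range is refused whole. The fingers move at their own pace and stop on an object; the grip force is fixed at half the most. Time passes only in rows, so rows that do not move let the fingers close. It gives the time, the measured TCP pose, the force and the opening at its end, in the units of the state.
- get_obs(): the state, without advancing time (a new reading comes with each control period).
- viewer.get_image(name): name is "side" or "top"; returns (picture, depth): 384x512x3 uint8, red, green, blue; 384x512 float32, mm along the optical axis (not along the pixel's ray), 0 where there is no reading.
- viewer.get_calibration(name): a dict with "fx", "fy", "cx", "cy" (pixels), "rvec" (rotation vector, rad) and "tvec" (3), from world to camera coordinates, as OpenCV has them. Camera axes: x right, y down, z forward; pixel columns grow to the right and rows downward; lengths in mm; the calibration is good to about 2 mm. A picture is of the moment at which its call begins. get_calibration takes no time and is no camera call.
- ctrl.close_job(): hands the job in, once; it reports no verdict.
Trained networks look in the newest picture that a camera, given by its name, has taken for a name from the list of things; names that differ only in an ending like _2 or _b are one class to them, and where a whole thing is asked for, a point or a joint stands for the part that bears it (a point fixed in the world has none). Each returns a list of dicts, best first, with "score" (0 to 1); they miss things now and then, are a little off and sometimes report something else, mostly with a low value. They report only what shows in the picture. A call takes as long as a camera call. They do not tell look-alikes from the thing itself.
- masks_of(camera, thing): "pixels" (384x512 bool, what is visible of it) and "location" ([column, row] in pixels, amid what is visible of it).
The state is a dict: "t": time; "qpos": joint angles; "qvel": joint speeds; "joint_torque": joint torques, N m; "ee_pos": TCP position; "orientation": TCP orientation; "ft_force": force on the tool from outside, world axes, zero at the start; "moment": the same for the moment, N m; "width": finger opening in mm.
Only numpy, scipy, OpenCV 4.12 (cv2) and the standard library are available. Lean on these libraries where they do the work, as an engineer would, in place of code of your own. Each camera call takes 0.05 s, during which the arm holds its last target. There are 200 camera calls.

## Working session

There is one attempt and no reset: what is moved stays moved. The work goes in short steps, Python scripts to look and compute and a shell command to move; the robot and the scene stay as the last step left them, time stands still between calls to the robot, and variables do not carry over. Pictures are saved under pics/ and viewed, about 12 in all and at most 16, crops included, and the job is handed in when it is done.

```bash
mkdir -p pics; cat > h.py <<'E'
import numpy as np,cv2
from workcell import get_obs,viewer,ctrl,masks_of
def shot(n):
    im,d=viewer.get_image(n); return im,d
def save(im,f): cv2.imwrite('pics/'+f,cv2.cvtColor(im,cv2.COLOR_RGB2BGR))
def cloud(n,d):
    c=viewer.get_calibration(n); R,_=cv2.Rodrigues(np.array(c['rvec'],float)); t=np.array(c['tvec'],float).ravel()
    v,u=np.mgrid[:384,:512]
    P=np.stack([(u-c['cx'])/c['fx']*d,(v-c['cy'])/c['fy']*d,d],-1)
    W=(P-t)@R; W[d<=0]=np.nan; return W
E
python3 - <<'E'
from h import *
print({k:np.round(v,3) for k,v in get_obs().items()})
for n in('top','side'):
    im,d=shot(n); save(im,n+'0.png'); W=cloud(n,d)
    for th in['tray','tray_jar','lamp','beaker','dropper_bottle','oil_bottle','timer','tally','tweezers']:
        for m in masks_of(n,th)[:5]:
            p=W[m['pixels']]; p=p[~np.isnan(p).any(1)]
            if len(p)==0: print(n,th,'no depth',m['location']);continue
            print(n,th,round(m['score'],2),np.round(m['location']),m['pixels'].sum(),np.round(np.median(p,0)),np.round(np.percentile(p,2,0)),np.round(np.percentile(p,98,0)))
E
```

```text
{'t': np.float64(0.0), 'qpos': array([ 1.264,  0.424,  1.631, -0.   ,  1.089, -0.019]), 'qvel': array([ 0.   ,  0.   ,  0.   , -0.   , -0.001, -0.   ]), 'joint_torque': array([-1.0000e-03, -5.4463e+01, -2.7366e+01,  6.4000e-02,  2.3000e-02,
       -0.0000e+00]), 'ee_pos': array([177.208, 598.795, 221.924]), 'orientation': array([ 2.516e+00,  1.879e+00, -2.000e-03]), 'ft_force': array([-0.21 , -0.63 , -0.015]), 'moment': array([-0.043,  0.017,  0.022]), 'width': np.float64(88.127)}
top tray 0.81 [241. 166.] 4418 [624.  43.   5.] [ 561. -171.   -1.] [693. 241.  24.]
top tray_jar 0.72 [153. 208.] 259 [483. 299.  62.] [463. 280.  19.] [507. 326.  67.]
top tray_jar 0.71 [154. 142.] 279 [693. 309.  62.] [674. 290.   7.] [719. 335.  67.]
top tray_jar 0.51 [202. 124.] 284 [758. 164.  61.] [739. 142.   1.] [786. 191.  66.]
top tray_jar 0.49 [213. 167.] 267 [614. 116.  66.] [593.  94.   5.] [641. 141.  70.]
top lamp 0.62 [268. 158.] 394 [635. -48.  42.] [609. -81.   5.] [674. -18.  75.]
top lamp 0.18 [242. 168.] 4428 [625.  42.   5.] [ 561. -171.   -1.] [693. 241.  24.]
top dropper_bottle 0.66
[... 1040 characters left out ...]
side lamp 0.65 [287. 203.] 380 [632. -68.  39.] [611. -87.  14.] [666. -38.  71.]
side beaker 0.71 [189. 180.] 336 [433. 197.  45.] [413. 188.   5.] [460. 242.  72.]
side dropper_bottle 0.87 [254. 234.] 561 [ 437. -226.   47.] [ 422. -234.    2.] [489. -86.  97.]
side oil_bottle 0.58 [210. 198.] 220 [435.  56.  37.] [422.  49.   4.] [452.  74.  68.]
side timer 0.82 [335. 257.] 586 [ 570. -374.   18.] [ 540. -402.    2.] [ 612. -335.   20.]
side tally 0.27 [179. 209.] 48 [352. 119.   8.] [343.  39.   1.] [369. 150.  12.]
side tweezers 0.39 [185. 210.] 118 [360.  90.   6.] [345.  37.   1.] [377. 140.  11.]
side tweezers 0.21 [231. 217.] 407 [446. -98.  45.] [ 429. -106.    5.] [471. -61.  65.]
```

```bash
python3 - <<'E'
import cv2
a=cv2.imread('pics/top0.png');b=cv2.imread('pics/side0.png')
cv2.imwrite('pics/a.png',cv2.resize(a[100:270,110:400],(800,469),interpolation=2))
cv2.imwrite('pics/b.png',cv2.resize(b[130:290,140:380],(800,533),interpolation=2))
E
```

```text
(no output)
```

View pics/a.png

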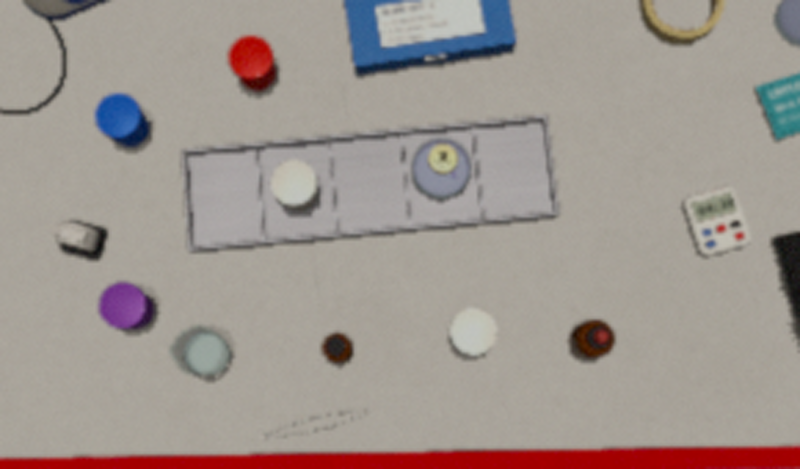

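View pics/b.png

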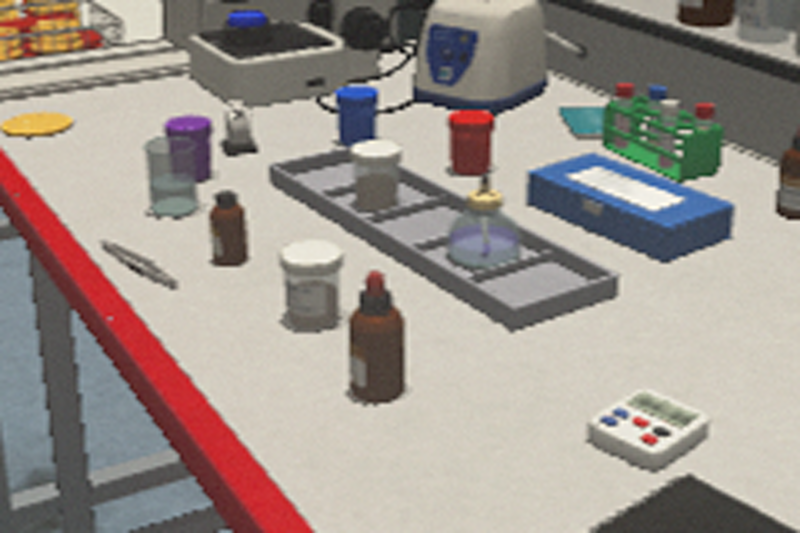

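The top crop shows these things that could be confused:
- White tray jar at crop (295,183), the lamp at (441,168), and the white bench jar at (473,330), which is the one to stack.
- Jar look-alikes: red (252,60), blue (122,118) and purple (127,305).
- Bottles: dropper with the red teat at (593,339), oil with the black cap at (338,347). The beaker is at (205,352).

Next I measure them accurately.

```bash
cat > meas.py <<'E'
from h import *
def circ(p):
    h=cv2.minEnclosingCircle(p[:,:2].astype(np.float32)); return np.round(h[0],1),round(h[1],1),len(p)
def run():
  for n in('top','side'):
    im,d=shot(n); W=cloud(n,d).reshape(-1,3); W=W[~np.isnan(W).any(1)]
    def sel(x,y,r,z0,z1): return W[(np.hypot(W[:,0]-x,W[:,1]-y)<r)&(W[:,2]>z0)&(W[:,2]<z1)]
    for nm,x,y,z0,z1 in[('tray_jar',614,116,58,76),('jar',446,-82,54,72),('lamp_neck',636,-48,50,90),('lamp',636,-48,15,50),('dropper',438,-206,20,66),('dropper_teat',438,-206,80,105),('oil',435,71,10,45),('oilcap',435,71,55,72),('beaker',434,219,50,80),('beakerlow',434,219,8,50)]:
        p=sel(x,y,42,z0,z1)
        if len(p)>2: print(n,nm,circ(p),np.round(np.median(p,0),1),np.round(p.min(0)),np.round(p.max(0)))
    t=W[(W[:,0]>540)&(W[:,0]<710)&(W[:,1]>-200)&(W[:,1]<270)&(W[:,2]>15)&(W[:,2]<28)]
    # drop interior points (jar/lamp)
    for x,y in((614,116),(636,-48)): t=t[np.hypot(t[:,0]-x,t[:,1]-y)>42]
    r=cv2.minAreaRect(t[:,:2].astype(np.float32)); print(n,'tray',r,len(t))
    fl=W[(W[:,2]>2.5)&(W[:,2]<26)&(abs(W[:,0]-625)<90)&(abs(W[:,1]-40)<230)]
    print(n,'tray2',cv2.minAreaRect(fl[:,:2].astype(np.float32)),len(fl))
run()
E
python3 meas.py
```

```text
top tray_jar (array([617.2, 117.4]), 26.0, 224) [616.8 116.2  66.2] [592.  92.  59.] [642. 141.  73.]
top jar (array([450.5, -77.1]), 25.6, 235) [450.4 -76.7  61.9] [ 426. -101.   56.] [475. -53.  72.]
top lamp_neck (array([641.5, -49.3]), 18.2, 100) [639.  -47.8  66.4] [624. -67.  50.] [656. -33.  87.]
top lamp (array([641.5, -43. ]), 39.1, 292) [630.3 -45.5  39.8] [606. -81.  16.] [675.  -9.  50.]
top dropper (array([ 441. , -208.5]), 21.2, 95) [ 437.3 -197.9   60.5] [ 420. -229.   20.] [ 461. -188.   66.]
top dropper_teat (array([ 440.3, -208.6]), 11.9, 46) [ 439.7 -207.4   84.7] [ 429. -219.   81.] [ 449. -198.  101.]
top oil (array([430.9,  67.7]), 15.1, 12) [424.7  60.4  29.5] [420.  56.  14.] [440.  79.  45.]
top oilcap (array([434.7,  70.9]), 13.3, 47) [434.7  71.9  64.5] [426.  60.  55.] [447.  82.  70.]
top beaker (array([433.4, 220.7]), 28.4, 89) [437.1 229.5  68.3] [410. 192.  50.] [461. 249.  76.]
top beakerlow (array([434.4, 219.1]), 24.9, 208) [434.5 220.9  30.4] [410. 194.  11.] [457. 244.  50.]
top tray ((627.1070556640625, 34.82830810546875), (120.1668472290039, 425
[... 729 characters left out ...]
 [ 440.  -217.1   87.4] [ 431. -225.   80.] [ 454. -205.  101.]
side oil (array([438.2,  64.2]), 16.5, 112) [433.3  55.7  26.6] [422.  48.  10.] [455.  71.  45.]
side oilcap (array([438.2,  66.6]), 12.6, 45) [437.2  62.6  63.3] [428.  57.  55.] [450.  77.  70.]
side beaker (array([435.5, 216.8]), 30.5, 153) [436.1 204.8  64.2] [411. 187.  51.] [462. 247.  73.]
side beakerlow (array([435.5, 210.3]), 24.2, 166) [429.1 195.2  28.8] [412. 187.   8.] [459. 218.  50.]
side tray ((628.7466430664062, 31.548492431640625), (122.31847381591797, 431.6108703613281), 4.390043258666992) 621
side tray2 ((624.8195190429688, 39.673431396484375), (459.1763000488281, 179.51742553710938), 89.91075134277344) 2266
```

```bash
cat > go.py <<'E'
import sys,numpy as np
from scipy.spatial.transform import Rotation as Q
from workcell import get_obs
o=get_obs();R=Q.from_rotvec(o['orientation']).as_matrix();p=o['ee_pos']
print('tcp',p.round(1),'yaw',np.degrees(np.arctan2(R[1,0],R[0,0])).round(2),'zdir',R[:,2].round(3),'w',round(float(o['width']),1),'F',o['ft_force'].round(1),'t',round(float(o['t']),2))
a=list(map(float,sys.argv[1:]))
while a:
    q=np.array(a[:3]);a=a[3:];print('->',q,'tool cm',(R.T@(q-p)/10).round(2));p=q
E
python3 -m inch '[{"az":9.8},{"az":9.8},{"az":9.8},{"az":9.8},{"az":9.8},{"az":9.8},{"az":9.9},{}]'; python3 go.py 434.5 219.5 130 434.5 219.5 22 434.5 219.5 130 627 35 130 627 35 27
```

```text
tcp [177.4 599.3 222.7] yaw 73.51 zdir [-0. -0. -1.] w 87.9 F [-0.2  0.1  0.4] t 1.1
-> [434.5 219.5 130. ] tool cm [-29.12  35.44   9.27]
-> [434.5 219.5  22. ] tool cm [ 0.   0.  10.8]
-> [434.5 219.5 130. ] tool cm [ -0.   -0.  -10.8]
-> [627.  35. 130.] tool cm [-12.23  23.7    0.  ]
-> [627.  35.  27.] tool cm [ 0.   0.  10.3]$[0]: bad value
```

```bash
python3 -m inch '[{"tx":0,"ty":0,"tz":0,"ax":0,"ay":0,"az":9.8,"jaw":1},{"tx":0,"ty":0,"tz":0,"ax":0,"ay":0,"az":9.8,"jaw":1},{"tx":0,"ty":0,"tz":0,"ax":0,"ay":0,"az":9.8,"jaw":1},{"tx":0,"ty":0,"tz":0,"ax":0,"ay":0,"az":9.8,"jaw":1},{"tx":0,"ty":0,"tz":0,"ax":0,"ay":0,"az":9.8,"jaw":1},{"tx":0,"ty":0,"tz":0,"ax":0,"ay":0,"az":9.8,"jaw":1},{"tx":0,"ty":0,"tz":0,"ax":0,"ay":0,"az":9.9,"jaw":1}]'; python3 go.py 434.5 219.5 130 434.5 219.5 22 434.5 219.5 130 627 35 130 627 35 27
```

```text
t: 1.98
ee_pos: [177.4, 599.3, 222.7]
orientation: [3.139, 0.123, -0.0]
ft_force: [-0.4, -0.2, -0.2]
width: 87.6
tcp [177.4 599.3 222.7] yaw 4.48 zdir [-0. -0. -1.] w 87.6 F [-0.4 -0.2 -0.2] t 1.98
-> [434.5 219.5 130. ] tool cm [22.67 39.87  9.27]
-> [434.5 219.5  22. ] tool cm [ 0.  -0.  10.8]
-> [434.5 219.5 130. ] tool cm [ -0.    0.  -10.8]
-> [627.  35. 130.] tool cm [17.75 19.9  -0.  ]
-> [627.  35.  27.] tool cm [ 0.  -0.  10.3]
```

```bash
python3 -m inch '[{"tx":2.27,"ty":3.99,"tz":0.9,"ax":0,"ay":0,"az":0,"jaw":1},{"tx":2.27,"ty":3.99,"tz":0.9,"ax":0,"ay":0,"az":0,"jaw":1},{"tx":2.27,"ty":3.99,"tz":0.9,"ax":0,"ay":0,"az":0,"jaw":1},{"tx":2.27,"ty":3.99,"tz":0.9,"ax":0,"ay":0,"az":0,"jaw":1},{"tx":2.27,"ty":3.99,"tz":0.9,"ax":0,"ay":0,"az":0,"jaw":1},{"tx":2.27,"ty":3.99,"tz":0.9,"ax":0,"ay":0,"az":0,"jaw":1},{"tx":2.27,"ty":3.99,"tz":0.9,"ax":0,"ay":0,"az":0,"jaw":1},{"tx":2.27,"ty":3.99,"tz":0.9,"ax":0,"ay":0,"az":0,"jaw":1},{"tx":2.27,"ty":3.99,"tz":0.9,"ax":0,"ay":0,"az":0,"jaw":1},{"tx":2.27,"ty":3.99,"tz":0.9,"ax":0,"ay":0,"az":0,"jaw":1},{"tx":0,"ty":0,"tz":0,"ax":0,"ay":0,"az":0,"jaw":1}]'; python3 go.py 434.5 219.5 22
python3 - <<'E'
from h import *
im,d=shot('side'); save(cv2.resize(im[100:250,130:330],(800,600),interpolation=2),'c.png')
E
```

```text
t: 3.35
ee_pos: [438.2, 218.6, 132.2]
orientation: [3.139, 0.125, -0.001]
ft_force: [-1.0, 0.0, -0.1]
width: 88.1
tcp [438.2 218.6 132.2] yaw 4.58 zdir [-0. -0. -1.] w 88.1 F [-1.   0.  -0.1] t 3.35
-> [434.5 219.5  22. ] tool cm [-0.35 -0.12 11.03]
```

View pics/c.png

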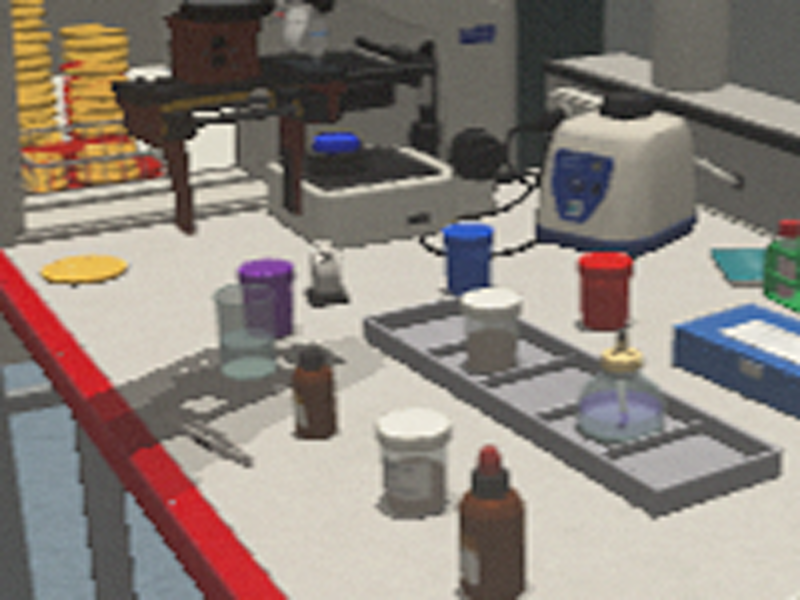

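```bash
python3 -m inch '[{"tx":-0.35,"ty":-0.1,"tz":3.5,"ax":0,"ay":0,"az":0.2,"jaw":1},{"tx":0,"ty":0,"tz":3.7,"ax":0,"ay":0,"az":0,"jaw":1},{"tx":0,"ty":0,"tz":2.5,"ax":0,"ay":0,"az":0,"jaw":1},{"tx":0,"ty":0,"tz":1.2,"ax":0,"ay":0,"az":0,"jaw":1},{"tx":0,"ty":0,"tz":0,"ax":0,"ay":0,"az":0,"jaw":1},{"tx":0,"ty":0,"tz":0,"ax":0,"ay":0,"az":0,"jaw":0.3},{"tx":0,"ty":0,"tz":0,"ax":0,"ay":0,"az":0,"jaw":0.3},{"tx":0,"ty":0,"tz":0,"ax":0,"ay":0,"az":0,"jaw":0.3},{"tx":0,"ty":0,"tz":0,"ax":0,"ay":0,"az":0,"jaw":0.3},{"tx":0,"ty":0,"tz":0,"ax":0,"ay":0,"az":0,"jaw":0.3}]'; python3 go.py 434.5 219.5 140 627 35 140 627 35 28
```

```text
t: 4.65
ee_pos: [433.8, 221.5, 24.0]
orientation: [-3.139, -0.126, -0.001]
ft_force: [0.2, -0.5, 2.6]
width: 50.4
tcp [433.8 221.5  24. ] yaw 4.6 zdir [ 0.001  0.    -1.   ] w 50.4 F [ 0.2 -0.5  2.6] t 4.65
-> [434.5 219.5 140. ] tool cm [  0.06   0.2  -11.6 ]
-> [627.  35. 140.] tool cm [1.771e+01 1.994e+01 1.000e-02]
-> [627.  35.  28.] tool cm [-1.00e-02  0.00e+00  1.12e+01]
```

```bash
python3 -m inch '[{"tx":0,"ty":0,"tz":-1.2,"ax":0,"ay":0,"az":0,"jaw":0.3},{"tx":0,"ty":0,"tz":-3.5,"ax":0,"ay":0,"az":0,"jaw":0.3},{"tx":0,"ty":0,"tz":-3.5,"ax":0,"ay":0,"az":0,"jaw":0.3},{"tx":0,"ty":0,"tz":-3.4,"ax":0,"ay":0,"az":0,"jaw":0.3},{"tx":2.5,"ty":2.8,"tz":0,"ax":0,"ay":0,"az":0,"jaw":0.3},{"tx":3,"ty":3.4,"tz":0,"ax":0,"ay":0,"az":0,"jaw":0.3},{"tx":3,"ty":3.4,"tz":0,"ax":0,"ay":0,"az":0,"jaw":0.3},{"tx":3,"ty":3.4,"tz":0,"ax":0,"ay":0,"az":0,"jaw":0.3},{"tx":3,"ty":3.4,"tz":0,"ax":0,"ay":0,"az":0,"jaw":0.3},{"tx":2.2,"ty":2.5,"tz":0,"ax":0,"ay":0,"az":0,"jaw":0.3},{"tx":1,"ty":1.1,"tz":0,"ax":0,"ay":0,"az":0,"jaw":0.3},{"tx":0,"ty":0,"tz":0,"ax":0,"ay":0,"az":0,"jaw":0.3}]'; python3 go.py 627 36 28.5
```

```text
t: 6.15
ee_pos: [625.8, 36.1, 139.7]
orientation: [-3.139, -0.125, 0.001]
ft_force: [-0.7, -0.0, -1.1]
width: 50.8
tcp [625.8  36.1 139.7] yaw 4.55 zdir [-0.  0. -1.] w 50.8 F [-0.7 -0.  -1.1] t 6.15
-> [627.   36.   28.5] tool cm [ 0.12  0.02 11.12]
```

```bash
python3 - <<'E'
from h import *
im,d=shot('side'); save(cv2.resize(im[100:250,180:380],(800,600),interpolation=2),'d.png')
E
```

```text
(no output)
```

View pics/d.png

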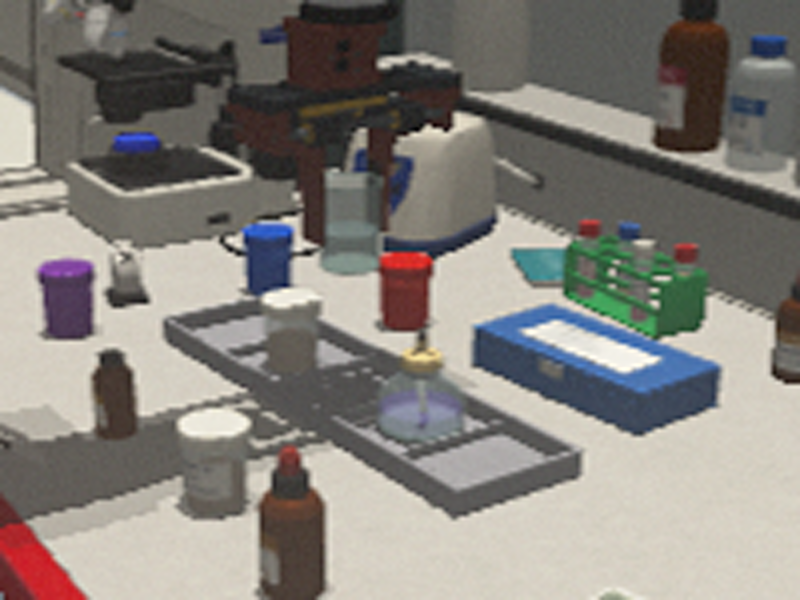

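The beaker hangs upright in the gripper at (350,220), so I lower it.

```bash
python3 -m inch '[{"tx":0.1,"ty":0,"tz":3,"ax":0,"ay":0,"az":0,"jaw":0.3},{"tx":0,"ty":0,"tz":3.5,"ax":0,"ay":0,"az":0,"jaw":0.3},{"tx":0,"ty":0,"tz":2.6,"ax":0,"ay":0,"az":0,"jaw":0.3},{"tx":0,"ty":0,"tz":1.4,"ax":0,"ay":0,"az":0,"jaw":0.3},{"tx":0,"ty":0,"tz":0.4,"ax":0,"ay":0,"az":0,"jaw":0.3},{"tx":0,"ty":0,"tz":0,"ax":0,"ay":0,"az":0,"jaw":0.3},{"tx":0,"ty":0,"tz":0.1,"ax":0,"ay":0,"az":0,"jaw":0.3},{"tx":0,"ty":0,"tz":0.1,"ax":0,"ay":0,"az":0,"jaw":0.3},{"tx":0,"ty":0,"tz":0,"ax":0,"ay":0,"az":0,"jaw":0.3}]'; python3 go.py
```

```text
t: 7.32
ee_pos: [627.1, 36.3, 29.0]
orientation: [3.139, 0.126, 0.001]
ft_force: [0.4, -0.1, -0.6]
width: 51.2
tcp [627.1  36.3  29. ] yaw 4.6 zdir [ 0.  0. -1.] w 51.2 F [ 0.4 -0.1 -0.6] t 7.33
```

```bash
python3 -m inch '[{"tx":0,"ty":0,"tz":0.1,"ax":0,"ay":0,"az":0,"jaw":0.3},{"tx":0,"ty":0,"tz":0,"ax":0,"ay":0,"az":0,"jaw":0.3},{"tx":0,"ty":0,"tz":0,"ax":0,"ay":0,"az":0,"jaw":0.8},{"tx":0,"ty":0,"tz":0,"ax":0,"ay":0,"az":0,"jaw":0.8},{"tx":0,"ty":0,"tz":0,"ax":0,"ay":0,"az":0,"jaw":0.8},{"tx":0,"ty":0,"tz":0,"ax":0,"ay":0,"az":0,"jaw":0.8},{"tx":0,"ty":0,"tz":-1,"ax":0,"ay":0,"az":0,"jaw":0.8},{"tx":0,"ty":0,"tz":-3.5,"ax":0,"ay":0,"az":0,"jaw":0.8},{"tx":0,"ty":0,"tz":-3.5,"ax":0,"ay":0,"az":0,"jaw":0.8},{"tx":0,"ty":0,"tz":-4,"ax":0,"ay":0,"az":0,"jaw":1},{"tx":0,"ty":0,"tz":-0.5,"ax":0,"ay":0,"az":0,"jaw":1}]'; python3 go.py 441 -208.5 155
```

```text
t: 8.7
ee_pos: [629.0, 36.5, 156.5]
orientation: [3.139, 0.126, 0.01]
ft_force: [-0.4, 0.0, 0.2]
width: 85.8
tcp [629.   36.5 156.5] yaw 4.61 zdir [ 0.006  0.    -1.   ] w 85.8 F [-0.4  0.   0.2] t 8.7
-> [ 441.  -208.5  155. ] tool cm [-20.71  22.91   0.03]
```

```bash
python3 -m inch '[{"tx":-2.8,"ty":3.1,"tz":0,"ax":0,"ay":0,"az":0,"jaw":1},{"tx":-2.9,"ty":3.2,"tz":0,"ax":0,"ay":0,"az":0,"jaw":1},{"tx":-2.9,"ty":3.2,"tz":0,"ax":0,"ay":0,"az":0,"jaw":1},{"tx":-2.9,"ty":3.2,"tz":0,"ax":0,"ay":0,"az":0,"jaw":1},{"tx":-2.9,"ty":3.2,"tz":0,"ax":0,"ay":0,"az":0,"jaw":1},{"tx":-2.9,"ty":3.2,"tz":0,"ax":0,"ay":0,"az":0,"jaw":1},{"tx":-2.2,"ty":2.5,"tz":0,"ax":0,"ay":0,"az":0,"jaw":1},{"tx":-1,"ty":1.2,"tz":0,"ax":0,"ay":0,"az":0,"jaw":1},{"tx":0,"ty":0,"tz":0,"ax":0,"ay":0,"az":0,"jaw":1}]'; python3 go.py 441 -209 30
python3 - <<'E'
from h import *
im,d=shot('side'); save(cv2.resize(im[100:280,180:420],(800,600),interpolation=2),'e.png')
E
```

```text
t: 9.82
ee_pos: [440.6, -207.7, 152.4]
orientation: [-3.139, -0.124, 0.001]
ft_force: [1.0, -0.3, -0.3]
width: 87.7
tcp [ 440.6 -207.7  152.4] yaw 4.52 zdir [-0.  0. -1.] w 87.7 F [ 1.  -0.3 -0.3] t 9.82
-> [ 441. -209.   30.] tool cm [ 0.03  0.14 12.24]
```

View pics/e.png

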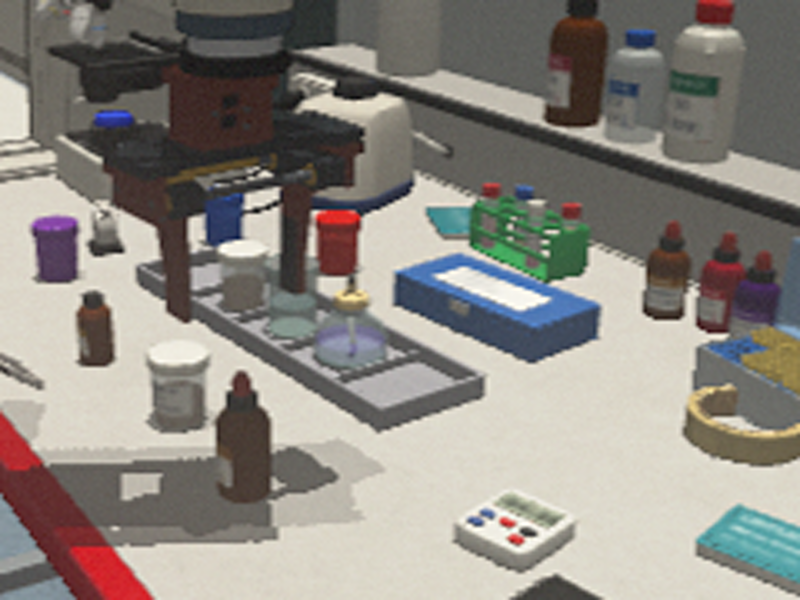

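The beaker stands upright in the middle compartment (293,300), and the gripper is over the dropper bottle (243,440).

```bash
python3 -m inch '[{"tx":0,"ty":0.1,"tz":3.5,"ax":0,"ay":0,"az":0,"jaw":1},{"tx":0,"ty":0,"tz":4,"ax":0,"ay":0,"az":0,"jaw":1},{"tx":0,"ty":0,"tz":3,"ax":0,"ay":0,"az":0,"jaw":1},{"tx":0,"ty":0,"tz":1.6,"ax":0,"ay":0,"az":0,"jaw":1},{"tx":0,"ty":0,"tz":0,"ax":0,"ay":0,"az":0,"jaw":1},{"tx":0,"ty":0,"tz":0,"ax":0,"ay":0,"az":0,"jaw":0.2},{"tx":0,"ty":0,"tz":0,"ax":0,"ay":0,"az":0,"jaw":0.2},{"tx":0,"ty":0,"tz":0,"ax":0,"ay":0,"az":0,"jaw":0.2},{"tx":0,"ty":0,"tz":0,"ax":0,"ay":0,"az":0,"jaw":0.2},{"tx":0,"ty":0,"tz":0,"ax":0,"ay":0,"az":0,"jaw":0.2},{"tx":0,"ty":0,"tz":0,"ax":0,"ay":0,"az":0,"jaw":0.2}]'; python3 go.py 441 -209 170 613 202 170 613 202 35
```

```text
t: 11.25
ee_pos: [441.2, -208.5, 31.9]
orientation: [3.139, 0.126, 0.0]
ft_force: [-0.8, -0.1, 3.1]
width: 40.6
tcp [ 441.2 -208.5   31.9] yaw 4.61 zdir [ 0. -0. -1.] w 40.6 F [-0.8 -0.1  3.1] t 11.25
-> [ 441. -209.  170.] tool cm [ -0.02   0.05 -13.81]
-> [613. 202. 170.] tool cm [ 20.45 -39.58  -0.  ]
-> [613. 202.  35.] tool cm [-0.  -0.  13.5]
```

```bash
python3 -m inch '[{"tx":0,"ty":0,"tz":-1.3,"ax":0,"ay":0,"az":0,"jaw":0.2},{"tx":0,"ty":0,"tz":-3.5,"ax":0,"ay":0,"az":0,"jaw":0.2},{"tx":0,"ty":0,"tz":-4,"ax":0,"ay":0,"az":0,"jaw":0.2},{"tx":0,"ty":0,"tz":-4,"ax":0,"ay":0,"az":0,"jaw":0.2},{"tx":0,"ty":0,"tz":-1,"ax":0,"ay":0,"az":0,"jaw":0.2}]' >/dev/null; python3 -m inch '[{"tx":1,"ty":-2,"tz":0,"ax":0,"ay":0,"az":0,"jaw":0.2},{"tx":1.7,"ty":-3.3,"tz":0,"ax":0,"ay":0,"az":0,"jaw":0.2},{"tx":2,"ty":-3.8,"tz":0,"ax":0,"ay":0,"az":0,"jaw":0.2},{"tx":2,"ty":-3.9,"tz":0,"ax":0,"ay":0,"az":0,"jaw":0.2},{"tx":2,"ty":-3.9,"tz":0,"ax":0,"ay":0,"az":0,"jaw":0.2},{"tx":2,"ty":-3.9,"tz":0,"ax":0,"ay":0,"az":0,"jaw":0.2},{"tx":2,"ty":-3.9,"tz":0,"ax":0,"ay":0,"az":0,"jaw":0.2},{"tx":2,"ty":-3.9,"tz":0,"ax":0,"ay":0,"az":0,"jaw":0.2},{"tx":2,"ty":-3.8,"tz":0,"ax":0,"ay":0,"az":0,"jaw":0.2},{"tx":2,"ty":-3.8,"tz":0,"ax":0,"ay":0,"az":0,"jaw":0.2},{"tx":1.3,"ty":-2.5,"tz":0,"ax":0,"ay":0,"az":0,"jaw":0.2},{"tx":0.5,"ty":-0.9,"tz":0,"ax":0,"ay":0,"az":0,"jaw":0.2}]';python3 -m inch '[{"tx":0,"ty":0,"tz":0,"ax":0,"ay":0,"az":0,"jaw":0.2}]'; python3 go.py 613 202 36
```

```text
t: 13.38
ee_pos: [613.1, 204.0, 168.4]
orientation: [3.139, 0.129, -0.003]
ft_force: [0.4, 0.0, -1.0]
width: 41.4
t: 13.5
ee_pos: [612.9, 202.6, 168.8]
orientation: [3.138, 0.127, -0.002]
ft_force: [0.3, -0.8, -1.2]
width: 40.8
tcp [612.9 202.6 168.8] yaw 4.65 zdir [-0.002 -0.001 -1.   ] w 40.8 F [ 0.3 -0.8 -1.2] t 13.5
-> [613. 202.  36.] tool cm [ 0.03  0.06 13.28]
```

```bash
python3 - <<'E'
from h import *
im,d=shot('side'); save(cv2.resize(im[100:250,180:380],(800,600),interpolation=2),'f.png')
E
```

```text
(no output)
```

View pics/f.png

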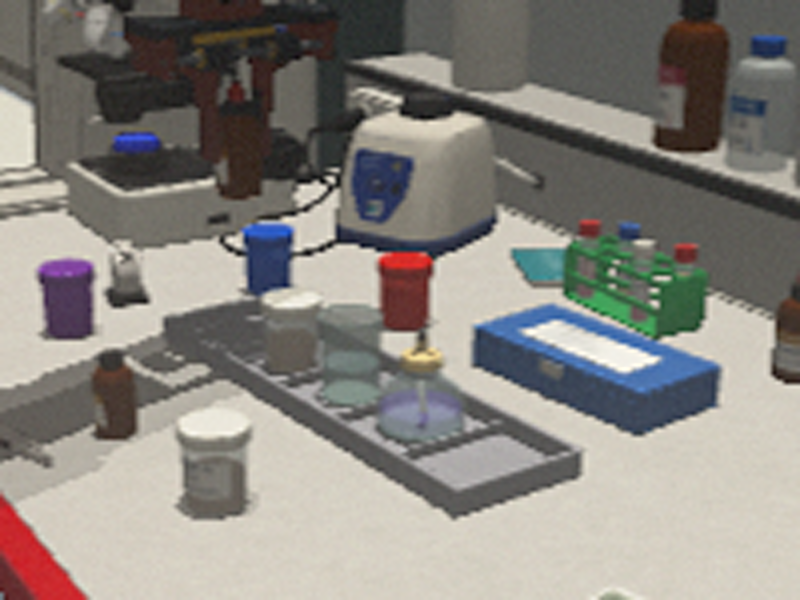

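The dropper bottle hangs upright at (240,150), over the left end compartment. Lowering it.

```bash
python3 -m inch '[{"tx":0,"ty":0,"tz":2.5,"ax":0,"ay":0,"az":0,"jaw":0.2},{"tx":0,"ty":0,"tz":3.5,"ax":0,"ay":0,"az":0,"jaw":0.2},{"tx":0,"ty":0,"tz":3.5,"ax":0,"ay":0,"az":0,"jaw":0.2},{"tx":0,"ty":0,"tz":2.5,"ax":0,"ay":0,"az":0,"jaw":0.2},{"tx":0,"ty":0,"tz":0.9,"ax":0,"ay":0,"az":0,"jaw":0.2},{"tx":0,"ty":0,"tz":0.2,"ax":0,"ay":0,"az":0,"jaw":0.2},{"tx":0,"ty":0,"tz":0.1,"ax":0,"ay":0,"az":0,"jaw":0.2},{"tx":0,"ty":0,"tz":0,"ax":0,"ay":0,"az":0,"jaw":0.2}]'; python3 go.py 613 202 36
```

```text
t: 14.55
ee_pos: [614.1, 203.0, 38.7]
orientation: [-3.139, -0.126, -0.002]
ft_force: [0.8, -0.2, -0.4]
width: 40.7
tcp [614.1 203.   38.7] yaw 4.61 zdir [ 0.002  0.    -1.   ] w 40.7 F [ 0.8 -0.2 -0.4] t 14.55
-> [613. 202.  36.] tool cm [-0.12  0.09  0.27]
```

```bash
python3 -m inch '[{"tx":0,"ty":0,"tz":0.15,"ax":0,"ay":0,"az":0,"jaw":0.2},{"tx":0,"ty":0,"tz":0.12,"ax":0,"ay":0,"az":0,"jaw":0.2},{"tx":0,"ty":0,"tz":0,"ax":0,"ay":0,"az":0,"jaw":0.2}]'; python3 -m inch '[{"tx":0,"ty":0,"tz":0,"ax":0,"ay":0,"az":0,"jaw":0.75},{"tx":0,"ty":0,"tz":0,"ax":0,"ay":0,"az":0,"jaw":0.75},{"tx":0,"ty":0,"tz":0,"ax":0,"ay":0,"az":0,"jaw":0.75},{"tx":0,"ty":0,"tz":0,"ax":0,"ay":0,"az":0,"jaw":0.75},{"tx":0,"ty":0,"tz":-1,"ax":0,"ay":0,"az":0,"jaw":0.75},{"tx":0,"ty":0,"tz":-3,"ax":0,"ay":0,"az":0,"jaw":0.75},{"tx":0,"ty":0,"tz":-4,"ax":0,"ay":0,"az":0,"jaw":0.75},{"tx":0,"ty":0,"tz":-4,"ax":0,"ay":0,"az":0,"jaw":0.75},{"tx":0,"ty":0,"tz":-1,"ax":0,"ay":0,"az":0,"jaw":0.75},{"tx":0,"ty":0,"tz":0,"ax":0,"ay":0,"az":0,"jaw":0.75}]'; python3 go.py 435.5 70.5 140
```

```text
t: 14.92
ee_pos: [613.8, 203.0, 35.9]
orientation: [-3.139, -0.127, -0.001]
ft_force: [-1.7, -0.5, 6.3]
width: 40.7
t: 16.18
ee_pos: [613.7, 202.9, 165.5]
orientation: [-3.139, -0.126, -0.002]
ft_force: [0.3, -0.5, 0.0]
width: 66.3
tcp [613.7 202.9 165.5] yaw 4.61 zdir [ 0.001  0.    -1.   ] w 66.3 F [ 0.3 -0.5  0. ] t 16.18
-> [435.5  70.5 140. ] tool cm [-18.83  11.76   2.52]
```

```bash
python3 -m inch '[{"tx":-2,"ty":1.3,"tz":0.3,"ax":0,"ay":0,"az":0,"jaw":0.75},{"tx":-3.2,"ty":2,"tz":0.4,"ax":0,"ay":0,"az":0,"jaw":0.75},{"tx":-3.5,"ty":2.2,"tz":0.5,"ax":0,"ay":0,"az":0,"jaw":0.75},{"tx":-3.5,"ty":2.2,"tz":0.5,"ax":0,"ay":0,"az":0,"jaw":0.75},{"tx":-3.5,"ty":2.2,"tz":0.5,"ax":0,"ay":0,"az":0,"jaw":0.75},{"tx":-2.2,"ty":1.3,"tz":0.3,"ax":0,"ay":0,"az":0,"jaw":0.75},{"tx":-0.9,"ty":0.6,"tz":0,"ax":0,"ay":0,"az":0,"jaw":0.75},{"tx":0,"ty":0,"tz":0,"ax":0,"ay":0,"az":0,"jaw":0.75}]'; python3 go.py 435.5 70.5 14
python3 - <<'E'
from h import *
im,d=shot('side'); save(cv2.resize(im[100:250,180:380],(800,600),interpolation=2),'g.png')
E
```

```text
t: 17.18
ee_pos: [435.4, 70.0, 139.5]
orientation: [3.139, 0.125, -0.001]
ft_force: [0.8, -0.1, -0.4]
width: 66.2
tcp [435.4  70.  139.5] yaw 4.57 zdir [-0.001 -0.    -1.   ] w 66.2 F [ 0.8 -0.1 -0.4] t 17.18
-> [435.5  70.5  14. ] tool cm [ 0.03 -0.05 12.55]
```

View pics/g.png

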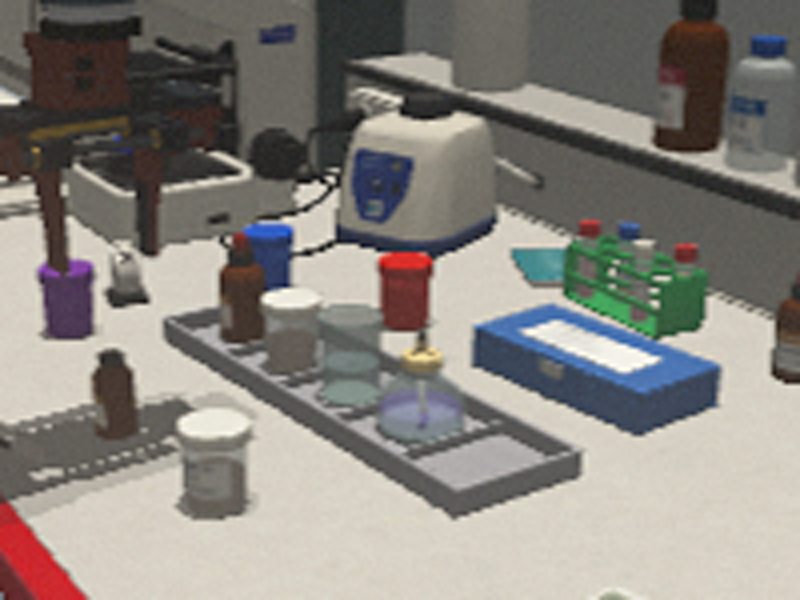

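The dropper bottle stands in the left end compartment (243,290). Now the oil bottle, with the jaws narrowed to stay clear of the tweezers.

```bash
python3 -m inch '[{"tx":0,"ty":0,"tz":3.5,"ax":0,"ay":0,"az":0,"jaw":0.65},{"tx":0,"ty":0,"tz":4,"ax":0,"ay":0,"az":0,"jaw":0.65},{"tx":0,"ty":0,"tz":3,"ax":0,"ay":0,"az":0,"jaw":0.65},{"tx":0,"ty":0,"tz":1.6,"ax":0,"ay":0,"az":0,"jaw":0.65},{"tx":0,"ty":0,"tz":0.3,"ax":0,"ay":0,"az":0,"jaw":0.65},{"tx":0,"ty":0,"tz":0,"ax":0,"ay":0,"az":0,"jaw":0.65},{"tx":0,"ty":0,"tz":0,"ax":0,"ay":0,"az":0,"jaw":0.1},{"tx":0,"ty":0,"tz":0,"ax":0,"ay":0,"az":0,"jaw":0.1},{"tx":0,"ty":0,"tz":0,"ax":0,"ay":0,"az":0,"jaw":0.1},{"tx":0,"ty":0,"tz":0,"ax":0,"ay":0,"az":0,"jaw":0.1},{"tx":0,"ty":0,"tz":0,"ax":0,"ay":0,"az":0,"jaw":0.1}]'; python3 go.py 435.5 70.5 130 641 -132.6 130 641 -132.6 18
```

```text
t: 18.6
ee_pos: [436.0, 70.1, 16.5]
orientation: [-3.139, -0.126, -0.001]
ft_force: [-0.5, -0.8, 6.9]
width: 32.3
tcp [436.   70.1  16.5] yaw 4.6 zdir [ 0.001  0.    -1.   ] w 32.3 F [-0.5 -0.8  6.9] t 18.6
-> [435.5  70.5 130. ] tool cm [ -0.04  -0.04 -11.35]
-> [ 641.  -132.6  130. ] tool cm [1.885e+01 2.189e+01 1.000e-02]
-> [ 641.  -132.6   18. ] tool cm [-1.00e-02  0.00e+00  1.12e+01]
```

```bash
python3 -m inch '[{"tx":0,"ty":0,"tz":-1.3,"ax":0,"ay":0,"az":0,"jaw":0.1},{"tx":0,"ty":0,"tz":-3.5,"ax":0,"ay":0,"az":0,"jaw":0.1},{"tx":0,"ty":0,"tz":-4,"ax":0,"ay":0,"az":0,"jaw":0.1},{"tx":0,"ty":0,"tz":-4,"ax":0,"ay":0,"az":0,"jaw":0.1}]' >/dev/null; python3 -m inch '[{"tx":1.5,"ty":1.8,"tz":0,"ax":0,"ay":0,"az":0,"jaw":0.1},{"tx":2.5,"ty":2.9,"tz":0,"ax":0,"ay":0,"az":0,"jaw":0.1},{"tx":2.8,"ty":3.2,"tz":0,"ax":0,"ay":0,"az":0,"jaw":0.1},{"tx":2.8,"ty":3.2,"tz":0,"ax":0,"ay":0,"az":0,"jaw":0.1},{"tx":2.8,"ty":3.2,"tz":0,"ax":0,"ay":0,"az":0,"jaw":0.1},{"tx":2.8,"ty":3.2,"tz":0,"ax":0,"ay":0,"az":0,"jaw":0.1},{"tx":2.3,"ty":2.7,"tz":0,"ax":0,"ay":0,"az":0,"jaw":0.1},{"tx":1.3,"ty":1.6,"tz":0,"ax":0,"ay":0,"az":0,"jaw":0.1},{"tx":0,"ty":0,"tz":0,"ax":0,"ay":0,"az":0,"jaw":0.1},{"tx":0,"ty":0,"tz":0,"ax":0,"ay":0,"az":0,"jaw":0.1}]'; python3 go.py 641 -132.6 20.5
```

```text
t: 20.35
ee_pos: [639.5, -131.4, 144.0]
orientation: [-3.139, -0.126, 0.002]
ft_force: [0.5, -0.7, -0.1]
width: 31.7
tcp [ 639.5 -131.4  144. ] yaw 4.61 zdir [-0.001  0.    -1.   ] w 31.7 F [ 0.5 -0.7 -0.1] t 20.35
-> [ 641.  -132.6   20.5] tool cm [ 0.15  0.13 12.35]
```

```bash
python3 - <<'E'
from h import *
im,d=shot('side'); save(cv2.resize(im[100:250,180:380],(800,600),interpolation=2),'i.png')
E
```

```text
(no output)
```

View pics/i.png

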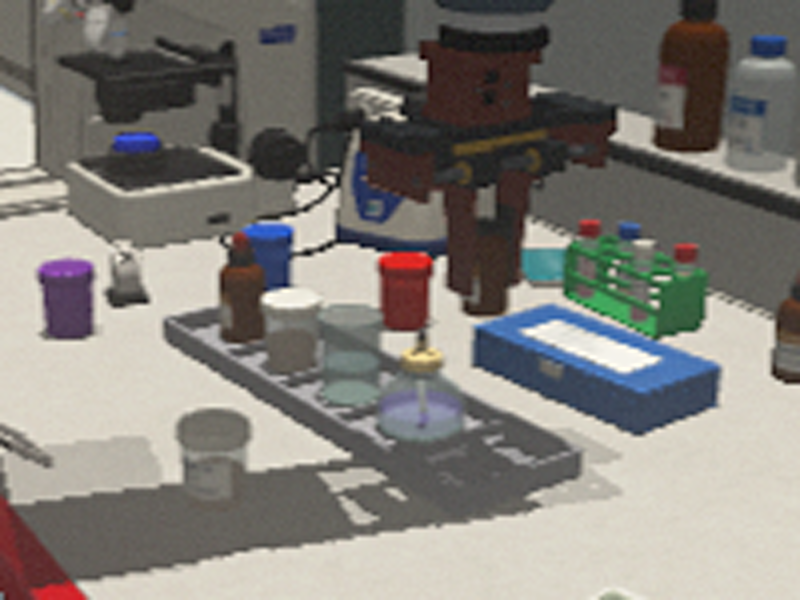

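```bash
python3 -m inch '[{"tx":0.15,"ty":0.1,"tz":2.5,"ax":0,"ay":0,"az":0,"jaw":0.1},{"tx":0,"ty":0,"tz":3.3,"ax":0,"ay":0,"az":0,"jaw":0.1},{"tx":0,"ty":0,"tz":3.2,"ax":0,"ay":0,"az":0,"jaw":0.1},{"tx":0,"ty":0,"tz":2,"ax":0,"ay":0,"az":0,"jaw":0.1},{"tx":0,"ty":0,"tz":0.9,"ax":0,"ay":0,"az":0,"jaw":0.1},{"tx":0,"ty":0,"tz":0.2,"ax":0,"ay":0,"az":0,"jaw":0.1},{"tx":0,"ty":0,"tz":0,"ax":0,"ay":0,"az":0,"jaw":0.1},{"tx":0,"ty":0,"tz":0,"ax":0,"ay":0,"az":0,"jaw":0.1}]'; python3 go.py 641 -132.6 20.5
```

```text
t: 21.4
ee_pos: [642.8, -133.1, 24.0]
orientation: [3.139, 0.126, 0.002]
ft_force: [0.3, 0.4, -0.2]
width: 31.5
tcp [ 642.8 -133.1   24. ] yaw 4.61 zdir [ 0.002 -0.    -1.   ] w 31.5 F [ 0.3  0.4 -0.2] t 21.4
-> [ 641.  -132.6   20.5] tool cm [-0.17 -0.07  0.35]
```

```bash
python3 -m inch '[{"tx":-0.1,"ty":0,"tz":0.2,"ax":0,"ay":0,"az":0,"jaw":0.1},{"tx":0,"ty":0,"tz":0.14,"ax":0,"ay":0,"az":0,"jaw":0.1},{"tx":0,"ty":0,"tz":0,"ax":0,"ay":0,"az":0,"jaw":0.1}]'; python3 -m inch '[{"tx":0,"ty":0,"tz":0,"ax":0,"ay":0,"az":0,"jaw":0.62},{"tx":0,"ty":0,"tz":0,"ax":0,"ay":0,"az":0,"jaw":0.62},{"tx":0,"ty":0,"tz":0,"ax":0,"ay":0,"az":0,"jaw":0.62},{"tx":0,"ty":0,"tz":0,"ax":0,"ay":0,"az":0,"jaw":0.62},{"tx":0,"ty":0,"tz":-1,"ax":0,"ay":0,"az":0,"jaw":0.62},{"tx":0,"ty":0,"tz":-3,"ax":0,"ay":0,"az":0,"jaw":0.62},{"tx":0,"ty":0,"tz":-4,"ax":0,"ay":0,"az":0,"jaw":0.62},{"tx":0,"ty":0,"tz":-4,"ax":0,"ay":0,"az":0,"jaw":1},{"tx":0,"ty":0,"tz":-1,"ax":0,"ay":0,"az":0,"jaw":1},{"tx":0,"ty":0,"tz":0,"ax":0,"ay":0,"az":0,"jaw":1}]'; python3 go.py 450.5 -77.5 130
```

```text
t: 21.78
ee_pos: [641.2, -133.1, 20.5]
orientation: [3.139, 0.126, 0.0]
ft_force: [-2.3, 0.4, 7.3]
width: 32.1
t: 23.02
ee_pos: [641.3, -133.1, 150.1]
orientation: [3.139, 0.126, 0.002]
ft_force: [0.2, -0.0, -0.4]
width: 80.9
tcp [ 641.3 -133.1  150.1] yaw 4.61 zdir [ 0.001 -0.    -1.   ] w 80.9 F [ 0.2 -0.  -0.4] t 23.02
-> [450.5 -77.5 130. ] tool cm [-18.57  -7.07   1.99]
```

```bash
python3 -m inch '[{"tx":-2,"ty":-0.8,"tz":0.3,"ax":0,"ay":0,"az":0,"jaw":1},{"tx":-3.2,"ty":-1.2,"tz":0.4,"ax":0,"ay":0,"az":0,"jaw":1},{"tx":-3.5,"ty":-1.3,"tz":0.4,"ax":0,"ay":0,"az":0,"jaw":1},{"tx":-3.5,"ty":-1.3,"tz":0.4,"ax":0,"ay":0,"az":0,"jaw":1},{"tx":-3.4,"ty":-1.3,"tz":0.4,"ax":0,"ay":0,"az":0,"jaw":1},{"tx":-2.1,"ty":-0.8,"tz":0,"ax":0,"ay":0,"az":0,"jaw":1},{"tx":-0.9,"ty":-0.4,"tz":0,"ax":0,"ay":0,"az":0,"jaw":1},{"tx":0,"ty":0,"tz":0,"ax":0,"ay":0,"az":0,"jaw":1},{"tx":0,"ty":0,"tz":0,"ax":0,"ay":0,"az":0,"jaw":1}]'; python3 go.py 450.5 -77.5 38
```

```text
t: 24.15
ee_pos: [451.0, -77.4, 130.5]
orientation: [3.139, 0.126, 0.001]
ft_force: [0.4, 0.2, 0.6]
width: 87.6
tcp [451.  -77.4 130.5] yaw 4.61 zdir [ 0.001 -0.    -1.   ] w 87.6 F [0.4 0.2 0.6] t 24.15
-> [450.5 -77.5  38. ] tool cm [-0.06  0.    9.25]
```

```bash
python3 -m inch '[{"tx":0,"ty":0,"tz":3,"ax":0,"ay":0,"az":0,"jaw":1},{"tx":0,"ty":0,"tz":3.3,"ax":0,"ay":0,"az":0,"jaw":1},{"tx":0,"ty":0,"tz":2,"ax":0,"ay":0,"az":0,"jaw":1},{"tx":0,"ty":0,"tz":1,"ax":0,"ay":0,"az":0,"jaw":1},{"tx":0,"ty":0,"tz":0,"ax":0,"ay":0,"az":0,"jaw":1},{"tx":0,"ty":0,"tz":0,"ax":0,"ay":0,"az":0,"jaw":0.3},{"tx":0,"ty":0,"tz":0,"ax":0,"ay":0,"az":0,"jaw":0.3},{"tx":0,"ty":0,"tz":0,"ax":0,"ay":0,"az":0,"jaw":0.3},{"tx":0,"ty":0,"tz":0,"ax":0,"ay":0,"az":0,"jaw":0.3},{"tx":0,"ty":0,"tz":0,"ax":0,"ay":0,"az":0,"jaw":0.3}]'; python3 go.py 450.5 -77.5 170 617.2 117 170 617.2 117 102
```

```text
t: 25.4
ee_pos: [450.3, -77.3, 37.9]
orientation: [3.139, 0.126, 0.001]
ft_force: [-0.3, -0.1, 3.9]
width: 51.4
tcp [450.3 -77.3  37.9] yaw 4.61 zdir [ 0.001 -0.    -1.   ] w 51.4 F [-0.3 -0.1  3.9] t 25.4
-> [450.5 -77.5 170. ] tool cm [  0.03   0.03 -13.21]
-> [617.2 117.  170. ] tool cm [ 1.818e+01 -1.805e+01  1.000e-02]
-> [617.2 117.  102. ] tool cm [-0.  -0.   6.8]
```

```bash
python3 -m inch '[{"tx":0,"ty":0,"tz":-1.3,"ax":0,"ay":0,"az":0,"jaw":0.3},{"tx":0,"ty":0,"tz":-3.5,"ax":0,"ay":0,"az":0,"jaw":0.3},{"tx":0,"ty":0,"tz":-4,"ax":0,"ay":0,"az":0,"jaw":0.3},{"tx":0,"ty":0,"tz":-4,"ax":0,"ay":0,"az":0,"jaw":0.3},{"tx":0,"ty":0,"tz":-1.5,"ax":0,"ay":0,"az":0,"jaw":0.3}]' >/dev/null; python3 -m inch '[{"tx":1.5,"ty":-1.5,"tz":0,"ax":0,"ay":0,"az":0,"jaw":0.3},{"tx":2.5,"ty":-2.5,"tz":0,"ax":0,"ay":0,"az":0,"jaw":0.3},{"tx":2.8,"ty":-2.8,"tz":0,"ax":0,"ay":0,"az":0,"jaw":0.3},{"tx":2.8,"ty":-2.8,"tz":0,"ax":0,"ay":0,"az":0,"jaw":0.3},{"tx":2.8,"ty":-2.7,"tz":0,"ax":0,"ay":0,"az":0,"jaw":0.3},{"tx":2.8,"ty":-2.7,"tz":0,"ax":0,"ay":0,"az":0,"jaw":0.3},{"tx":2,"ty":-2,"tz":0,"ax":0,"ay":0,"az":0,"jaw":0.3},{"tx":1,"ty":-1,"tz":0,"ax":0,"ay":0,"az":0,"jaw":0.3},{"tx":0,"ty":0,"tz":0,"ax":0,"ay":0,"az":0,"jaw":0.3},{"tx":0,"ty":0,"tz":0,"ax":0,"ay":0,"az":0,"jaw":0.3}]'; python3 go.py 617.2 117 115
python3 - <<'E'
from h import *
im,d=shot('side'); save(cv2.resize(im[90:240,180:380],(800,600),interpolation=2),'j.png')
W=cloud('side',d).reshape(-1,3);W=W[~np.isnan(W).any(1)]
for z0,z1 in((58,75),(145,220)):
    p=W[(np.hypot(W[:,0]-617,W[:,1]-115)<32)&(W[:,2]>z0)&(W[:,2]<z1)]
    print(len(p),p.min(0).round(1),p.max(0).round(1))
E
```

```text
t: 27.28
ee_pos: [616.1, 116.0, 180.2]
orientation: [3.139, 0.126, -0.002]
ft_force: [-0.7, -0.2, -0.3]
width: 51.0
tcp [616.1 116.  180.2] yaw 4.58 zdir [-0.001 -0.    -1.   ] w 51.0 F [-0.7 -0.2 -0.3] t 27.27
-> [617.2 117.  115. ] tool cm [ 0.13 -0.09  6.52]
101 [593.4  84.9  58.3] [643.3 138.2  70.4]
319 [585.7  83.6 145.3] [647.8 135.1 218.6]
```

View pics/j.png

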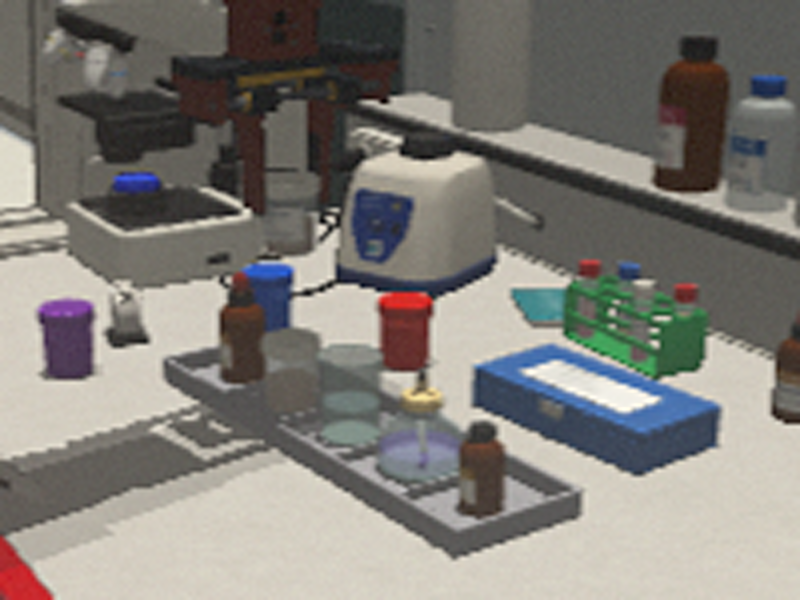

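The oil bottle stands in the right end compartment (483,470). The held jar (290,215) lines up above the tray jar (290,370).

```bash
python3 -m inch '[{"tx":0.1,"ty":-0.1,"tz":2,"ax":0,"ay":0,"az":0,"jaw":0.3},{"tx":0,"ty":0,"tz":2.5,"ax":0,"ay":0,"az":0,"jaw":0.3},{"tx":0,"ty":0,"tz":1.7,"ax":0,"ay":0,"az":0,"jaw":0.3},{"tx":0,"ty":0,"tz":0.7,"ax":0,"ay":0,"az":0,"jaw":0.3},{"tx":0,"ty":0,"tz":0,"ax":0,"ay":0,"az":0,"jaw":0.3},{"tx":0,"ty":0,"tz":0,"ax":0,"ay":0,"az":0,"jaw":0.3}]'; python3 go.py 617.2 117 104
python3 - <<'E'
from h import *
im,d=shot('side'); save(cv2.resize(im[130:210,210:310],(750,600),interpolation=2),'k.png')
W=cloud('side',d).reshape(-1,3);W=W[~np.isnan(W).any(1)]
for z0,z1 in((10,50),(85,120)):
    p=W[(np.hypot(W[:,0]-617,W[:,1]-117)<38)&(W[:,2]>z0)&(W[:,2]<z1)]
    print(len(p),p.min(0).round(1),p.max(0).round(1))
E
```

```text
t: 28.08
ee_pos: [618.4, 118.0, 112.3]
orientation: [-3.139, -0.126, -0.002]
ft_force: [0.7, -0.5, -0.2]
width: 51.3
tcp [618.4 118.  112.3] yaw 4.61 zdir [ 0.001  0.    -1.   ] w 51.3 F [ 0.7 -0.5 -0.2] t 28.07
-> [617.2 117.  104. ] tool cm [-0.13  0.09  0.83]
144 [596.2  87.8  10.2] [637.3 150.1  50. ]
137 [586.7  88.   85.6] [654.1 125.2 120. ]
```

View pics/k.png

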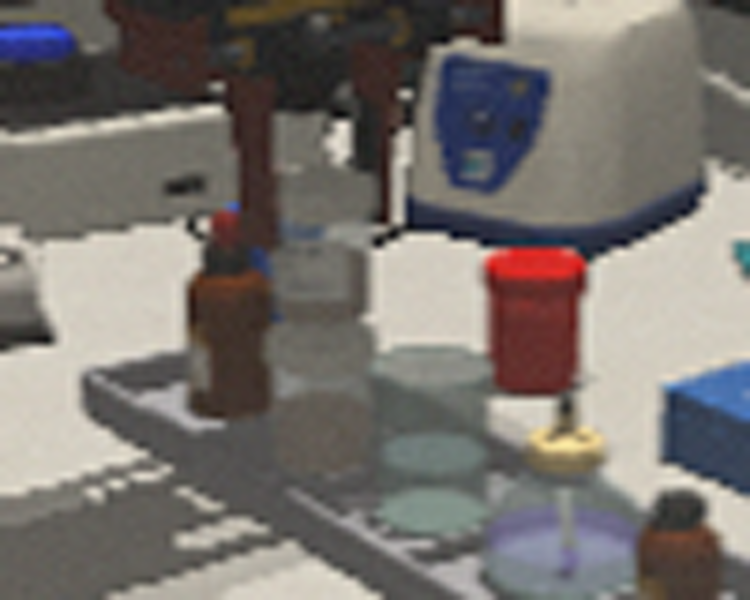

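The held jar and the tray jar are centred in the image, both at column ~322.

```bash
python3 -m inch '[{"tx":-0.12,"ty":0.08,"tz":0.2,"ax":0,"ay":0,"az":0,"jaw":0.3},{"tx":0,"ty":0,"tz":0.25,"ax":0,"ay":0,"az":0,"jaw":0.3},{"tx":0,"ty":0,"tz":0.2,"ax":0,"ay":0,"az":0,"jaw":0.3},{"tx":0,"ty":0,"tz":0.1,"ax":0,"ay":0,"az":0,"jaw":0.3},{"tx":0,"ty":0,"tz":0,"ax":0,"ay":0,"az":0,"jaw":0.3},{"tx":0,"ty":0,"tz":0,"ax":0,"ay":0,"az":0,"jaw":0.3}]'; python3 go.py 617.2 117 104
```

```text
t: 28.88
ee_pos: [616.8, 117.0, 104.1]
orientation: [3.139, 0.126, 0.0]
ft_force: [0.5, 0.2, 0.7]
width: 51.2
tcp [616.8 117.  104.1] yaw 4.61 zdir [ 0. -0. -1.] w 51.2 F [0.5 0.2 0.7] t 28.88
-> [617.2 117.  104. ] tool cm [0.04 0.01 0.01]
```

```bash
python3 -m inch '[{"tx":0,"ty":0,"tz":0.05,"ax":0,"ay":0,"az":0,"jaw":0.3},{"tx":0,"ty":0,"tz":0,"ax":0,"ay":0,"az":0,"jaw":0.3}]'; python3 go.py
```

```text
t: 29.12
ee_pos: [616.8, 117.1, 103.9]
orientation: [-3.139, -0.126, -0.0]
ft_force: [-0.5, -0.6, 2.9]
width: 51.3
tcp [616.8 117.1 103.9] yaw 4.61 zdir [ 0.  0. -1.] w 51.3 F [-0.5 -0.6  2.9] t 29.12
```

Contact confirmed at about 3 N. Releasing and lifting clear.

```bash
python3 -m inch '[{"tx":0,"ty":0,"tz":0,"ax":0,"ay":0,"az":0,"jaw":0.9},{"tx":0,"ty":0,"tz":0,"ax":0,"ay":0,"az":0,"jaw":0.9},{"tx":0,"ty":0,"tz":0,"ax":0,"ay":0,"az":0,"jaw":0.9},{"tx":0,"ty":0,"tz":0,"ax":0,"ay":0,"az":0,"jaw":0.9},{"tx":0,"ty":0,"tz":-0.8,"ax":0,"ay":0,"az":0,"jaw":0.9},{"tx":0,"ty":0,"tz":-2.5,"ax":0,"ay":0,"az":0,"jaw":0.9},{"tx":0,"ty":0,"tz":-3.5,"ax":0,"ay":0,"az":0,"jaw":0.9},{"tx":0,"ty":0,"tz":-3,"ax":0,"ay":0,"az":0,"jaw":0.9},{"tx":-4,"ty":0,"tz":-1,"ax":0,"ay":0,"az":0,"jaw":0.9},{"tx":-4,"ty":0,"tz":0,"ax":0,"ay":0,"az":0,"jaw":0.9},{"tx":-4,"ty":0,"tz":0,"ax":0,"ay":0,"az":0,"jaw":0.9}]';python3 -m inch '[{"tx":-4,"ty":-5,"tz":0,"ax":0,"ay":0,"az":0,"jaw":0.9},{"tx":-3,"ty":-5,"tz":0,"ax":0,"ay":0,"az":0,"jaw":0.9},{"tx":0,"ty":-5,"tz":0,"ax":0,"ay":0,"az":0,"jaw":0.9},{"tx":0,"ty":-5,"tz":0,"ax":0,"ay":0,"az":0,"jaw":0.9},{"tx":0,"ty":-3,"tz":0,"ax":0,"ay":0,"az":0,"jaw":0.9},{"tx":0,"ty":0,"tz":0,"ax":0,"ay":0,"az":0,"jaw":0.9},{"tx":0,"ty":0,"tz":0,"ax":0,"ay":0,"az":0,"jaw":0.9}]'
python3 - <<'E'
from h import *
a,da=shot('top'); b,db=shot('side')
save(np.vstack([cv2.resize(a[100:250,110:400],(580,300),interpolation=2),cv2.resize(b[130:285,150:450],(580,300),interpolation=2)]),'l.png')
W=cloud('top',da).reshape(-1,3);W=W[~np.isnan(W).any(1)]
T=np.array([627.1,34.8]);c,s=np.cos(np.radians(4.7)),np.sin(np.radians(4.7))
for nm,x,y,z0,z1 in[('stack',617,117,115,140),('lampneck',640,-48,50,95),('dropper',614,203,50,110),('oil',641,-133,50,80),('beaker',627,36,60,85),('timer',576,-360,8,25),('tally',563,357,30,60)]:
    p=W[(np.hypot(W[:,0]-x,W[:,1]-y)<38)&(W[:,2]>z0)&(W[:,2]<z1)]
    if len(p)<3: print(nm,'few');continue
    m=(p[:,:2].min(0)+p[:,:2].max(0))/2; q=m-T
    print(nm,len(p),m.round(1),'ztop',p[:,2].max().round(1),'tray xy',np.round([c*q[0]+s*q[1],-s*q[0]+c*q[1]],1))
E
```

```text
t: 30.5
ee_pos: [496.1, 107.3, 212.4]
orientation: [-3.139, -0.126, -0.002]
ft_force: [-0.3, 0.4, -0.1]
width: 79.0
t: 31.38
ee_pos: [409.7, 329.1, 211.7]
orientation: [3.139, 0.127, -0.0]
ft_force: [-0.3, 0.1, 0.6]
width: 79.2
stack 256 [616.9 117.4] ztop 134.6 tray xy [-3.4 83.1]
lampneck 102 [641.  -48.7] ztop 83.9 tray xy [  7.  -84.4]
dropper 160 [611.9 202. ] ztop 105.4 tray xy [ -1.5 167.9]
oil 88 [ 639.8 -130.3] ztop 73.9 tray xy [  -0.9 -165.5]
beaker 77 [626.8  36.9] ztop 78.1 tray xy [-0.1  2.1]
timer 404 [ 575.8 -360.5] ztop 22.5 tray xy [ -83.6 -389.7]
tally 128 [567.6 365. ] ztop 59.1 tray xy [-32.3 334. ]
```

View pics/l.png

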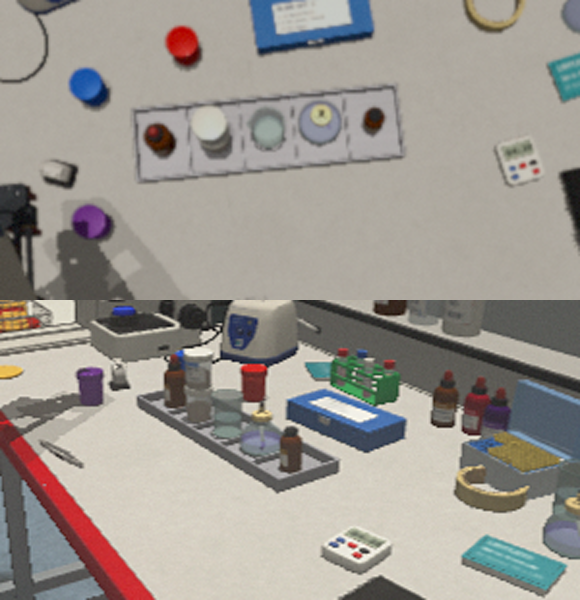

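Everything is in place and upright: stacked jars, dropper, beaker, lamp and oil bottle, one to a compartment. The bystanders look untouched and the gripper is well clear, so I hand in.

```bash
python3 -c "
from workcell import ctrl
print(ctrl.close_job())"
```

```text
the job is handed in; nothing more can be done
None
```

The tray is loaded and the job is handed in, at about 31.5 s of the 96 s allowed. I placed the beaker in the middle first, then the dropper bottle at the end beside the jar, the oil bottle at the end beside the lamp, and the second jar on the tray jar.

**Last checks:** these are from one top and one side picture, with the gripper open and well clear.
- **Placed things:** the beaker, dropper bottle and oil bottle are upright and within about 3 mm of their compartment centres.
- **Stacked jar:** its lid is within 1 mm of where I measured the tray jar's lid before stacking. Its top reads about 130 mm, which fits two jars.
- **Lamp:** it reads within 1 mm of its first position.
- **Bystanders:** the timer reads the same place as before. I did not measure the tally counter to the same standard, and the tweezers only by eye; both look unmoved in the pictures.

**Disagreements:** the side camera reads y about 2–8 mm lower than the top camera, so I trusted the top camera. Jaw widths on the three round bodies and the jar lid read about 1 mm under their stated diameters. No check failed.

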